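# Support a cracked dice cup and squeeze it in a trigger clamp

## Task

The red dice cup standing between the jaws of the one-hand clamp has a freshly glued crack: first nest the white dice cup upright in it, all the way down and let go, as a support. Then pump the clamp's orange trigger against the handle until the sprung orange pad is pressed clearly onto the red cup and pinches it against the fixed jaw, and stop there at once, well before the pad's spring is fully squashed. Finish holding the trigger fully squeezed in the gripper, the nested cups upright between the jaws; move the jaw only by the trigger, and leave the other things on the table where they are.

Things in the scene. Friction and masses are not known exactly. Their poses are not given: they have to be found in the camera images.
- clamp: One-hand bar clamp fixed on a plywood board (140 x 330 mm, top at z = 18 mm). Origin on the table under the board, z up. Its steel bar runs along local y at x = -32 mm: handle and trigger at the -y end, moving jaw at the +y end. The cups stand on the board on the line x = +22 mm. Black head under the handle: y -115 to -53 mm, top at z = 84 mm. Jaws up to 102 mm high.
- handle_grip (a point): Middle of the fixed upright black handle (26 mm wide in x, 16 mm thick in y, top at z = 143 mm), 112 mm above the table. Its back face (towards the clamp's -y, where one finger pushes) is 8 mm from this point. 35 mm or more is free behind it.
- trigger_grip (a point): Point on the outer (clamp's +y) face of the orange trigger (22 mm wide), at squeezing height, 112 mm above the table; one finger pushes here to -y, the other on the handle's back. Released it is about 42 mm, squeezed about 20 mm in +y of handle_grip: 50 mm and 28 mm over both. The handle cannot give. 35 mm is free beyond it.
- trigger (a joint): Trigger angle in rad: 0 released, 0.22 fully squeezed (its stop). Needs 10 to 18 N at the grip; a spring returns it when let go. Ratchet: each full squeeze from (nearly) full release advances the bar by 8 mm (the first by 1 to 12 mm); the bar stays put when the trigger returns.
- bar (a joint): Travel of the toothed bar and moving jaw in m, growing as the jaw closes (towards local -y); 0 to 0.085. Starts between 0 and 0.02. It is held by friction (14 N) and cannot be opened by the trigger.
- pad (a joint): How far the sprung orange pad of the moving jaw is pressed back, in m: 0 free, 0.023 spring fully squashed. Spring 450 N/m. Sliding the cups up to the fixed jaw presses it in up to 3 mm; a proper hold is 2 to 16.5 mm; from 19 mm the cup is crushed. One more pump presses it 8 mm further.
- pad_face (a point): Centre of the front face (facing local -y, towards the red cup) of the orange pad, a 36 mm disc on the moving jaw, 79.5 mm above the table.
- fixed_jaw: Fixed black jaw block 46 mm wide with a rubber face looking to the clamp's +y; origin at the lower edge of that face on the board's top, on the cups' line. Face at local y = +5 mm of the clamp, 82 mm high.
- cup_out: Red dice cup with a pale glued crack, upright on the board between the jaws, up to 4 mm from the fixed jaw. Stepped: lower part 45 to 50 mm diameter, 40 mm high; above it a collar of 62 mm diameter, 44 mm high (84 mm in all), with an open bore 54 mm wide and 43 mm deep. Origin at the centre of its underside, z up its axis. About 70 g.
- cup_in: White dice cup of the very same shape and size (62 mm collar from 40 to 84 mm above its underside), standing upright and loose on the table. Origin at the centre of its underside. Nested, its collar rests on the red cup's rim, its origin 44 mm above the red cup's origin and the whole collar still free above.
- popper: Bystander: dice popper, blue base 96 mm in diameter with a clear dome, 55 mm high. Origin at the centre of its underside.
- bowl: Bystander: frosted glass bowl, 104 mm rim, 45 mm high. Origin at the centre of its underside.
- checkers: Bystander: stack of six red and white checkers, 30 mm wide, 48 mm high, at the back of the table.
- checker_a: Bystander: a single white checker, 30 mm, 8 mm thick, near the stack.
- teaspoon: Bystander: stainless teaspoon 140 mm long, lying at the back of the table.
There are look-alikes about, which are no part of the job. What is shaped like the cup_out but pink is not meant. What is shaped like the cup_in but yellow is not meant.

How it is judged (in metres and radians):
On the way, in this order (a step that is already met when the one before it is completed fails the run):
1. the white cup is nested fully and upright in the red cup and let go, before the pad touches the red cup (z of cup_in in the frame of cup_out between 0.04 and 0.048 m and horizontal distance between cup_in and cup_out below 0.006 m and angle between the z axis of cup_in and the z axis of cup_out, either way round below 0.1 rad and angle between cup_out's own z axis and vertical below 0.12 rad and contact force between the fingers and cup_in below 0.1 N and contact force between pad and cup_out below 0.1 N and value of joint pad below 0.001 m), for 0.2 s.
2. the red cup is pinched between pad and fixed jaw, the trigger squeezed (value of joint pad between 0.002 and 0.0165 m and contact force between pad and cup_out above 0.6 N and contact force between fixed_jaw and cup_out above 0.5 N and value of joint trigger above 0.17 rad and contact force between the fingers and trigger above 1 N), for 0.2 s.
At the end, for the whole second after the job is handed in: White cup nested in the red (origin 40-48 mm above, within 6 mm and 0.1 rad), red cup upright (0.12 rad), pinched between pad and fixed jaw (over 0.5 N each), pad pressed in 2 to 16.5 mm; gripper holds the trigger squeezed (over 0.17 rad, over 1 N), touching no cup (all of step 2 and z of cup_in in the frame of cup_out between 0.04 and 0.048 m and horizontal distance between cup_in and cup_out below 0.006 m and angle between the z axis of cup_in and the z axis of cup_out, either way round below 0.1 rad and angle between cup_out's own z axis and vertical below 0.12 rad and linear speed of each of cup_in, cup_out below 0.02 m/s and contact force between the fingers and cup_in below 0.3 N and contact force between the fingers and cup_out below 0.3 N); the arm keeps its last pose, push and grip.
It fails at once if the red cup is crushed: pad pressed in more than 19 mm or more than 10 N on the cup (value of joint pad above 0.019 m or contact force between pad and cup_out above 10 N).
It fails at once if the robot pushes the bar, its jaw or the pad itself (contact force between the arm and bar above 1.5 N).
It fails at once if the fingers push the bar, its jaw or the pad themselves (contact force between the fingers and bar above 1.5 N).
It fails at once if the red cup is tipped (angle between cup_out's own z axis and vertical above 0.4 rad).
It fails at once if another thing on the table is pushed away by more than 20 mm (distance of any of popper, bowl, checkers, checker_a, teaspoon from where it was at the start of the episode above 0.02 m).
It also fails if it takes over 67 s, if anything falls off the work surface, if the arm or the gripper's body presses on something with over 40 N, if the wrist force passes 120 N, or if a joint passes its speed limit or range.

## Robot

A 6-joint arm with a two-finger parallel gripper is mounted at the origin on the work surface. World frame = base frame: x ahead of the robot, y to its left, z up, the work surface at z = 0. Lengths are in m, angles in degrees, forces in N, time in s.
With the tool pointing down it reaches from about 0.3 to 0.75 m from the base axis. Payload 8.5 kg.
Tool frame: the origin (TCP) lies between the finger pads; the fingertips stand env.finger_overhang ahead of it and the grasp point (between the pads) lies 2 mm behind it (env.finger_overhang is the distance from the TCP to the fingertips, in m); z points along the fingers, y is the line along which they close (so a half turn about z gives the same grasp; the last joint's range is limited). The gripper opens to 85 mm and grips with 20 to 120 N. Pads are 22 mm wide; open, the fingers measure 114 mm over their backs; the gripper's body (76 mm by 85 mm) begins 54 mm behind the grasp point. The pads swing forward as they close: fully open they stand 13 mm farther back than shut.
Start: joints at [-83.726, 21.807, 74.336, -0, 83.858, -12.336], TCP at [0.176, -0.521, 0.248] pointing down, gripper open.
Joint ranges: [-178.18, 178.18], [-50.72, 133.34], [12.68, 142.11], [-81.47, 261.47], [9.98, 163.14], [-165.26, 165.26]. Speed limits (degrees/s): [136.94, 136.94, 180, 180, 180, 180].

## Interface

Orientations are given as a 3x3 rotation matrix whose columns are the frame's x, y, z axes.
In Python, from rig import env gives the robot as it stands. The module is installed in compiled form; this text tells all that it offers.
- The arm moves only by the tool jog_arm, never from a script. Its arguments are lists of equal length, an entry for each row: "hand": the finger opening in m, from 0 to 0.0854; "travel": the shift along the world's x, y, z in m, a list of three; "yaw": the turn about the world's z in rad. A call has exactly 5 rows; each row shifts and turns the commanded pose from where the row before left it; what a row does not reach is not made up. A row lasts 1/8 s, in which the tool goes at most 62.5 mm and 10.7 degrees, less where a joint would pass 70% of its speed; a pose out of reach is approached as far as the arm can. A call is refused whole if a number of a shift passes 0.0625 or a number of a turn 0.188, either way. A call with a gripper value outside its range is refused whole. The fingers move at their own pace and stop on an object; "grip_force" is the grip in N (left out, the last holds). Time passes only in rows, so rows that do not move let the fingers close, or fill a call up. It gives the time, the measured TCP pose, the force, the opening and the grip force at its end, in the units of the state.
- env.observe(): the state, without advancing time (a new reading comes with each control period).
- env.get_image(name): name is "scene" or "top" or "wrist"; returns the picture (420x560x3 uint8, red, green, blue); there is no depth.
- env.calibration(name): a dict with "fx", "fy", "cx", "cy" (pixels), "position" and "rotation" of the camera in the world; the wrist camera has in their place "hand_eye" (4x4, takes a point from camera to tool coordinates, whose origin is the TCP and whose axes are the flange's). Camera axes: x right, y down, z forward; pixel columns grow to the right and rows downward; lengths in m; the calibration is good to about 2 mm. A picture is of the moment at which its call begins: read the wrist's pose just before it. calibration takes no time and is no camera call.
- env.close_job(): hands the job in; it is judged then, once.
The state is a dict: "time_s": time; "q": joint angles; "qvel": joint speeds; "joint_efforts": joint torques, N m; "position": TCP position; "tool_rot": TCP orientation; "ft_force": force on the tool from outside, world axes, zero at the start; "wrist_torque": the same for the moment, N m; "grip_width": finger opening in m; "gripper_force": force on a finger pad.
Only numpy, scipy, OpenCV 4.12 (cv2) and the standard library are available. Lean on these libraries where they do the work, as an engineer would, in place of code of your own. Each camera call takes 0.05 s, during which the arm holds its last target. There are 200 camera calls.

## Working session

There is one attempt and no reset: what is moved stays moved. The work goes in short steps, Python scripts to look and compute and a tool call to move; the robot and the scene stay as the last step left them, time stands still between calls to the robot, and variables do not carry over. Pictures are saved under pics/ and viewed, at most 10 in all, crops included, and the job is handed in when it is done.

Besides the shell and the picture viewer there is one more tool, called after "Emit:" as a command line: name --pt "numbers of a row" for each row, then --argument value for the rest. jog_arm: Moves the arm, as the interface text tells. Its arguments: {"type":"object","properties":{"hand":{"type":"array"},"travel":{"type":"array"},"yaw":{"type":"array"},"grip_force":{"type":"number"}},"required":["hand","travel","yaw"]}

```bash
mkdir -p pics; cat > h.py <<'E'
import numpy as np,cv2
from rig import env
def snap(n,f):
    im=env.get_image(n); cv2.imwrite(f'pics/{f}.png',im[:,:,::-1]); return im
def ray(n,u,v):
    c=env.calibration(n); d=np.array([(u-c['cx'])/c['fx'],(v-c['cy'])/c['fy'],1.])
    return np.array(c['position']),np.array(c['rotation'])@d
def onz(n,u,v,z):
    p,d=ray(n,u,v); return (p+d*(z-p[2])/d[2]).round(4)
def proj(n,P):
    c=env.calibration(n); q=np.array(c['rotation']).T@(np.array(P)-np.array(c['position'])); return np.array([c['fx']*q[0]/q[2]+c['cx'],c['fy']*q[1]/q[2]+c['cy']]).round(1)
def st():
    o=env.observe(); print({k:np.round(o[k],4).tolist() for k in ('time_s','position','tool_rot','ft_force','grip_width','gripper_force','q')})
E
python3 - <<'E'
from h import *
a=snap('top','top0'); b=snap('scene','scene0')
st(); print(env.finger_overhang)
for n in('top','scene'): print(env.calibration(n))
E
```

```text
{'time_s': 0.1, 'position': [0.1755, -0.521, 0.2478], 'tool_rot': [[0.9477, 0.3191, -0.0001], [0.3191, -0.9477, 0.0012], [0.0003, -0.0012, -1.0]], 'ft_force': [0.4207, 0.8509, 0.4083], 'grip_width': 0.0854, 'gripper_force': 0.0, 'q': [-83.7252, 21.8367, 74.3773, 0.0006, 83.8567, -12.3361]}
0.017
{'fx': 460.3258872724943, 'fy': 460.3258872724943, 'cx': 280.2270864731844, 'cy': 207.3921831932481, 'position': array([0.36275519, 0.00408099, 1.24818379]), 'rotation': array([[-1.45060559e-02, -9.75990232e-01,  2.17330718e-01],
       [-9.99894406e-01,  1.43476329e-02, -2.30696598e-03],
       [-8.66605107e-04, -2.17341234e-01, -9.76095301e-01]])}
{'fx': 467.819070658835, 'fy': 467.819070658835, 'cx': 277.21620337944927, 'cy': 211.38412050363573, 'position': array([1.17725573, 0.44144107, 0.7651394 ]), 'rotation': array([[-0.60336932,  0.53793681, -0.58870149],
       [ 0.79726223,  0.42342548, -0.43021366],
       [ 0.01784345, -0.72892719, -0.68435865]])}
```

View pics/top0.png

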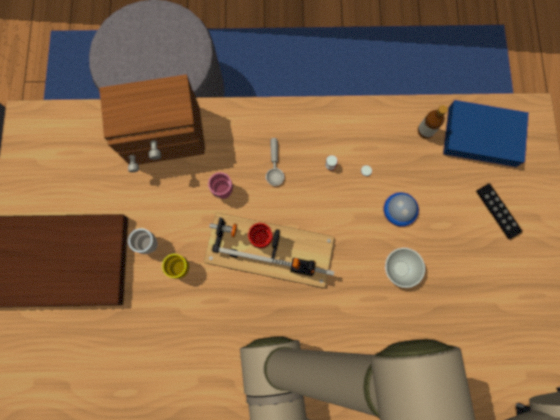

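View pics/scene0.png

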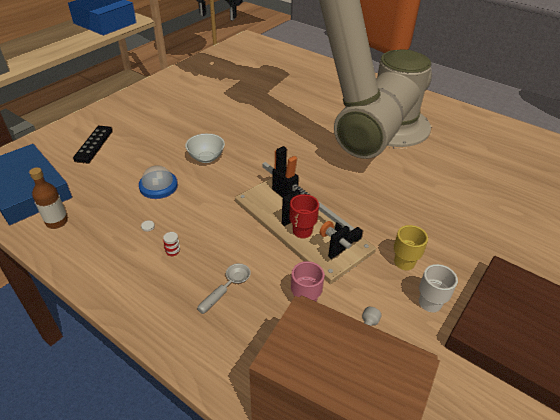

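Candidates (top picture): white cup (141,241), yellow look-alike (176,266), pink look-alike (221,185), red cup in the clamp (260,235). I choose white at (141,241), which is (437,288) in the scene view, and red at (260,235). I'll check both in one close crop.

```bash
python3 - <<'E'
from h import *
a=cv2.imread('pics/top0.png')[170:300,110:350]; b=cv2.imread('pics/scene0.png')[140:330,230:470]
a=cv2.resize(a,None,fx=3,fy=2.2,interpolation=cv2.INTER_CUBIC)
b=cv2.resize(cv2.imread('pics/scene0.png')[140:320,230:470],None,fx=3,fy=1.7,interpolation=cv2.INTER_CUBIC)
cv2.imwrite('pics/crop0.png',cv2.vconcat([a,b])[:600]); print(a.shape,b.shape)
T=[('white',141,241,.084),('yel',176,266,.084),('pink',221,185,.084),('red',260,235,.102)]
for n,u,v,z in T: print(n,onz('top',u,v,z))
for n,u,v in [('white',439,278),('yel',411,240),('pink',307,275)]: print(n,onz('scene',u,v,.084))
print('red',onz('scene',304,206,.102))
E
```

```text
(286, 720, 3) (306, 720, 3)
white [0.5394 0.3576 0.084 ]
yel [0.4745 0.2662 0.084 ]
pink [0.6843 0.1556 0.084 ]
red [0.5475 0.0533 0.102 ]
white [0.5494 0.3594 0.084 ]
yel [0.4919 0.2755 0.084 ]
pink [0.695  0.1612 0.084 ]
red [0.5588 0.0588 0.102 ]
```

View pics/crop0.png

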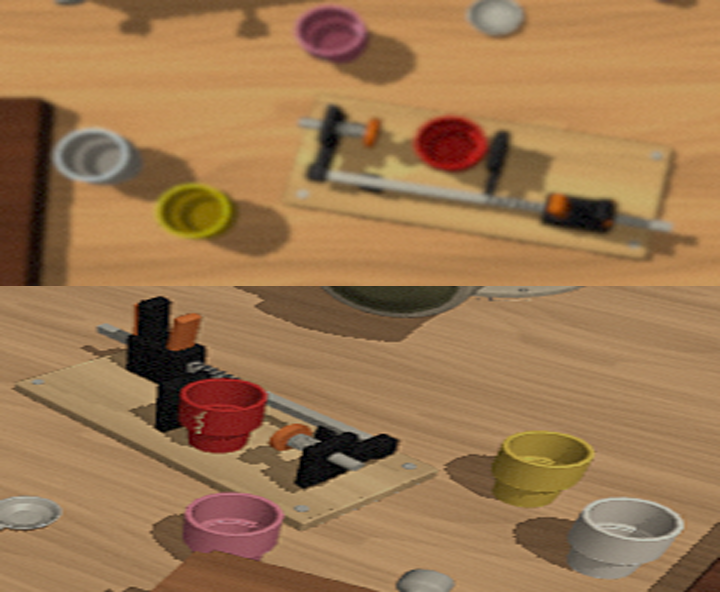

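The crop confirms it: the white cup is the leftmost upright one, and the red cup with the pale crack stands between the fixed jaw and the orange pad. The clamp's local +y runs to world +y, slightly rotated. Next I fit the poses from both views.

```bash
cat > fit.py <<'E'
from h import *
from scipy.optimize import least_squares
def cyl(x,y,z0,prof=((0,.0225),(.04,.025),(.04,.031),(.084,.031))):
    t=np.linspace(0,2*np.pi,48); return np.concatenate([np.c_[x+r*np.cos(t),y+r*np.sin(t),0*t+z0+z] for z,r in prof])
def fitcup(obs,z0,x0,prof=((.04,.031),(.084,.031)),mode='bb'):
    # obs: list of (cam,bbox umin,vmin,umax,vmax) 
    def f(p):
        r=[]
        for n,bb in obs:
            c=np.array([proj(n,P) for P in cyl(*p,z0)])
            q=np.r_[c.min(0),c.max(0)]-np.array(bb); r+=[q[0]+q[2],q[1]+q[3]]
        return np.array(r)/2
    s=least_squares(f,x0,diff_step=1e-3); return s.x.round(4),s.fun.round(1)
def bbox(im,sel,roi):
    u0,v0,u1,v1=roi; h=cv2.cvtColor(im,cv2.COLOR_RGB2HSV)[v0:v1,u0:u1].astype(int)
    m=sel(h).astype(np.uint8); n,l,s,_=cv2.connectedComponentsWithStats(m); i=1+np.argmax(s[1:,4]); x,y,w,hh,a=s[i]
    return np.array([u0+x-.5,v0+y-.5,u0+x+w-.5,v0+y+hh-.5]),a
red=lambda h:((h[...,0]<6)|(h[...,0]>174))&(h[...,1]>170)&(h[...,2]>70)
wht=lambda h:(h[...,1]<45)&(h[...,2]>70)
yel=lambda h:(h[...,0]>22)&(h[...,0]<34)&(h[...,1]>150)
E
python3 - <<'E'
from fit import *
a=cv2.imread('pics/top0.png')[:,:,::-1].copy(); b=cv2.imread('pics/scene0.png')[:,:,::-1].copy()
for nm,sel,ra,rb,z0,x0 in [('red',red,(240,215,280,260),(280,185,330,245),.018,(.55,.055)),('white',wht,(126,222,160,258),(412,260,462,316),0,(.54,.358)),('yel',yel,(155,245,195,285),(385,220,432,275),0,(.48,.27))]:
    A,B=bbox(a,sel,ra),bbox(b,sel,rb); print(nm,A,B)
    for o in ([('top',A[0])],[('scene',B[0])],[('top',A[0]),('scene',B[0])]): print('  ',fitcup(o,z0,x0))
# board corners
px=[(213.3,214.5),(335,238),(325,287),(205.7,262)]
W=np.array([onz('top',*p,.018) for p in px])[:,:2]; print(W)
L=np.array([(.07,.165),(.07,-.165),(-.07,-.165),(-.07,.165)])
f=lambda p:(L@np.array([[np.cos(p[2]),np.sin(p[2])],[-np.sin(p[2]),np.cos(p[2])]])+p[:2]-W).ravel()
s=least_squares(f,[.5,0,0]); print('clamp',s.x,np.degrees(s.x[2]),s.fun.round(4))
E
```

```text
red (array([248.5, 222.5, 272.5, 247.5]), np.int32(445)) (array([289.5, 193.5, 318.5, 237.5]), np.int32(984))
   (array([0.5506, 0.0533]), array([-0.3,  0. ]))Traceback (most recent call last):
  File "<stdin>", line 5, in <module>
  File "fit.py", line 13, in fitcup
    s=least_squares(f,x0,diff_step=1e-3); return s.x.round(4),s.fun.round(1)
    return func(*args, **kwargs)
    result = trf(vector_fun.fun, vector_fun.jac, x0, f0, J0, lb, ub, ftol, xtol,
                 gtol, max_nfev, x_scale, loss_function, tr_solver,
                 tr_options.copy(), verbose, callback=callback_wrapped)
    return trf_no_bounds(
        fun, jac, x0, f0, J0, ftol, xtol, gtol, max_nfev, x_scale,
        loss_function, tr_solver, tr_options, verbose, callback=callback)
    f_new = fun(x_new)
    self._update_fun()
    ~~~~~~~~~~~~~~~~^^
    self.f = self.fun_wrapped(xp_copy(self.x))
             ~~~~~~~~~~~~~~~~^^^^^^^^^^^^^^^^^
    return np.atleast_1d(self.fun(x))
                         ~~~~~~~~^^^
    return self.f(x, *self.args, **self.kwargs)
           ~~~~~~^^^^^^^^^^^^^^^^^^^^^^^^^^^^^^
  File "fit.py", line 10, in f
    c=np.array([proj(n,P) for P in cyl(*p,z0)])
                ~~~~^^^^^
  File "h.py", line 11, in proj
    c=env.calibration(n); q=np.array(c['rotation']).T@(np.array(P)-np.array(c['position'])); return np.array([c['fx']*q[0]/q[2]+c['cx'],c['fy']*q[1]/q[2]+c['cy']]).round(1)
ValueError: time passes only in moves, steps and waits
```

```bash
cat >> h.py <<'E'
CAL={n:env.calibration(n) for n in('top','scene')}
def proj(n,P):
    c=CAL[n]; q=(np.atleast_2d(P)-c['position'])@np.array(c['rotation']); return np.c_[c['fx']*q[:,0]/q[:,2]+c['cx'],c['fy']*q[:,1]/q[:,2]+c['cy']].squeeze()
def ray(n,u,v):
    c=CAL[n]; d=np.array([(u-c['cx'])/c['fx'],(v-c['cy'])/c['fy'],1.])
    return np.array(c['position']),np.array(c['rotation'])@d
E
sed -i 's/c=np.array(\[proj(n,P) for P in cyl(\*p,z0)\])/c=proj(n,cyl(*p,z0))/' fit.py
python3 - <<'E'
from fit import *
a=cv2.imread('pics/top0.png')[:,:,::-1].copy(); b=cv2.imread('pics/scene0.png')[:,:,::-1].copy()
for nm,sel,ra,rb,z0,x0 in [('red',red,(240,215,280,260),(280,185,330,245),.018,(.55,.055)),('white',wht,(126,222,160,258),(412,260,462,316),0,(.54,.358)),('yel',yel,(155,245,195,285),(385,220,432,275),0,(.48,.27))]:
    A,B=bbox(a,sel,ra),bbox(b,sel,rb); print(nm,A,B)
    for o in ([('top',A[0])],[('scene',B[0])],[('top',A[0]),('scene',B[0])]): print('  ',fitcup(o,z0,x0))
px=[(213.3,214.5),(335,238),(325,287),(205.7,262)]
W=np.array([onz('top',*p,.018) for p in px])[:,:2]; print(W)
L=np.array([(.07,.165),(.07,-.165),(-.07,-.165),(-.07,.165)])
f=lambda p:(L@np.array([[np.cos(p[2]),np.sin(p[2])],[-np.sin(p[2]),np.cos(p[2])]])+p[:2]-W).ravel()
s=least_squares(f,[.5,0,0]); print('clamp',s.x,np.degrees(s.x[2]),s.fun.round(4))
print(env.calibration('wrist'))
E
```

```text
red (array([248.5, 222.5, 272.5, 247.5]), np.int32(445)) (array([289.5, 193.5, 318.5, 237.5]), np.int32(984))
   (array([0.5506, 0.0524]), array([0., 0.]))
   (array([0.55  , 0.0536]), array([-0.,  0.]))
   (array([0.5502, 0.0531]), array([-0.3,  0.2, -0.3, -0. ]))
white (array([127.5, 228.5, 155.5, 252.5]), np.int32(523)) (array([419.5, 263.5, 457.5, 311.5]), np.int32(1295))
   (array([0.5436, 0.3633]), array([-0.,  0.]))
   (array([0.5418, 0.3603]), array([-0.,  0.]))
   (array([0.5427, 0.3613]), array([0.8, 0.3, 0.3, 0.5]))
yel (array([161.5, 252.5, 187.5, 277.5]), np.int32(520)) (array([396.5, 224.5, 427.5, 251.5]), np.int32(167))
   (array([0.4788, 0.2743]), array([-0.,  0.]))
   (array([0.4504, 0.2626]), array([-0.,  0.]))
   (array([0.4671, 0.2684]), array([ 2.2,  4.5, -0.9,  5.7]))
[[ 0.6195  0.1841]
 [ 0.5499 -0.1453]
 [ 0.42   -0.1137]
 [ 0.4903  0.2021]]
clamp [ 0.519925    0.0318     -0.20999245] -12.031681249291736 [ 0.0033 -0.0055  0.0041  0.0011 -0.0029 -0.0013 -0.0044  0.0057]
{'fx': 345.6671659835614, 'fy': 345.6671659835614, 'cx': 279.63385482575353, 'cy': 212.8680244928432, 'hand_eye': array([[-1.63006724e-05, -9.59224413e-01, -2.82645583e-01,
         7.29120279e-02],
       [ 9.99999998e-01, -3.04854581e-05,  4.57878136e-05,
        -7.58425734e-04],
       [-5.25373687e-05, -2.82645582e-01,  9.59224412e-01,
        -1.26318748e-01],
       [ 0.00000000e+00,  0.00000000e+00,  0.00000000e+00,
         1.00000000e+00]])}
```

Emit:
jog_arm --hand '[0.085, 0.085, 0.085, 0.085, 0.085]' --pt "0.035 0.05 0" --pt "0.035 0.05 0" --pt "0.035 0.05 0" --pt "0.035 0.05 0" --pt "0.035 0.05 0" --yaw '[0.104, 0.104, 0.104, 0.104, 0.104]'

```text
time_s: 0.72
position: [0.3512, -0.2694, 0.2482]
tool_rot: [[0.662, 0.75, -0.0], [0.75, -0.662, 0.0], [0.0, -0.0, -1.0]]
ft_force: [0.9, -0.3, 0.2]
grip_width: 0.085
gripper_force: 0.0
```

Emit:
jog_arm --hand '[0.085, 0.085, 0.085, 0.085, 0.085]' --pt "0.035 0.05 0.01" --pt "0.035 0.05 0.01" --pt "0.035 0.05 0.01" --pt "0.03 0.05 0.01" --pt "0.02 0.04 0" --yaw '[0.104, 0.104, 0.104, 0.104, 0.104]'

```text
time_s: 1.35
position: [0.5065, -0.0291, 0.2887]
tool_rot: [[0.2, 0.98, 0.001], [0.98, -0.2, -0.0], [-0.0, 0.001, -1.0]]
ft_force: [0.2, -1.4, -0.1]
grip_width: 0.0851
gripper_force: 0.0
```

```bash
cat >> h.py <<'E'
def wsnap(f):
    o=env.observe(); H=np.array(env.calibration('wrist')['hand_eye']); w=env.calibration('wrist')
    R=np.array(o['tool_rot']); CAL[f]=dict(fx=w['fx'],fy=w['fy'],cx=w['cx'],cy=w['cy'],position=np.array(o['position'])+R@H[:3,3],rotation=R@H[:3,:3])
    import pickle; pickle.dump(CAL[f],open(f'pics/{f}.pkl','wb')); return snap('wrist',f)
def wload(f):
    import pickle; CAL[f]=pickle.load(open(f'pics/{f}.pkl','rb')); return cv2.imread(f'pics/{f}.png')[:,:,::-1].copy()
E
python3 - <<'E'
from h import *
st(); wsnap('w1')
E
```

```text
{'time_s': 1.35, 'position': [0.5065, -0.0291, 0.2887], 'tool_rot': [[0.1999, 0.9798, 0.0008], [0.9798, -0.1999, -0.0002], [-0.0, 0.0008, -1.0]], 'ft_force': [0.2346, -1.4148, -0.0979], 'grip_width': 0.0851, 'gripper_force': 0.0, 'q': [-16.6813, 15.8936, 76.487, 0.0029, 87.5715, -5.1499]}
```

View pics/w1.png

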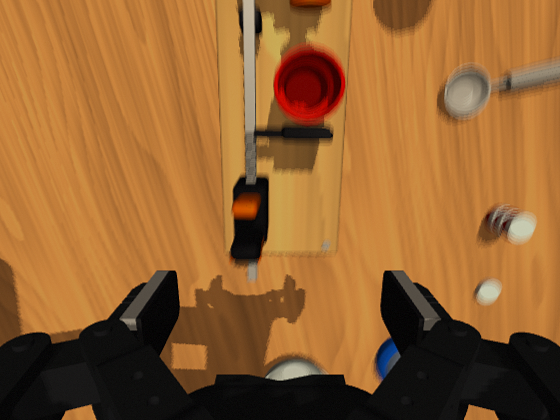

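The picture shows the clamp roughly upright in view, but blurred: red cup at (309,83), handle and trigger near (250,215), fixed jaw at (300,132). I'll move on and take a still one.

Emit:
jog_arm --hand '[0.085, 0.085, 0.085, 0.085, 0.085]' --pt "0.006 0.05 0.01" --pt "0.006 0.05 0.01" --pt "0.006 0.03 0" --pt "0 0 0" --pt "0 0 0" --yaw '[0, 0, 0, 0, 0]'

```text
time_s: 2.02
position: [0.5233, 0.0982, 0.308]
tool_rot: [[0.205, 0.979, -0.001], [0.979, -0.205, -0.0], [-0.0, -0.001, -1.0]]
ft_force: [0.6, 1.3, -0.0]
grip_width: 0.0851
gripper_force: 0.0
```

```bash
python3 - <<'E'
from h import *
st(); wsnap('w2')
E
```

```text
{'time_s': 2.025, 'position': [0.5233, 0.0982, 0.308], 'tool_rot': [[0.2048, 0.9788, -0.0009], [0.9788, -0.2048, -0.0002], [-0.0004, -0.0008, -1.0]], 'ft_force': [0.6125, 1.333, -0.0231], 'grip_width': 0.0851, 'gripper_force': 0.0, 'q': [-2.1123, 17.9877, 70.3018, -0.016, 91.7609, 9.7056]}
```

View pics/w2.png

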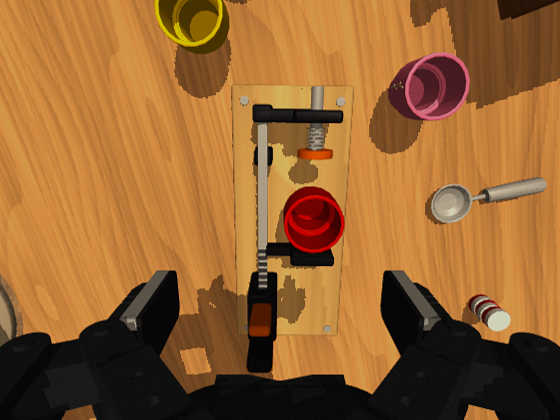

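Still picture: board corners (233,86), (353,86), (337,335), (240,335); red cup rim centre (314,220); orange pad (315,154); trigger top (260,320); black handle below it, about (260,350).

```bash
python3 - <<'E'
from fit import *
im=wload('w2')
A=bbox(im,red,(270,170,360,262)); print(A, fitcup([('w2',A[0])],.018,(.55,.05)))
px=[(352.5,86),(337.5,335),(240,335),(233,86)]
W=np.array([onz('w2',*p,.018) for p in px])[:,:2]; print(W)
L=np.array([(.07,.165),(.07,-.165),(-.07,-.165),(-.07,.165)])
R=lambda t:np.array([[np.cos(t),-np.sin(t)],[np.sin(t),np.cos(t)]])
f=lambda p:(L@R(p[2]).T+p[:2]-W).ravel()
s=least_squares(f,[.5,0,0]); p=s.x; print('clamp',p,np.degrees(p[2]),s.fun.round(4))
loc=lambda q:(R(p[2]).T@(np.array(q)[:2]-p[:2])).round(4)
print('red local',loc(fitcup([('w2',A[0])],.018,(.55,.05))[0]))
for n,u,v,z in [('padface',315,160,.0795),('fixface',314,246,.10),('trig top',260,320,.13),('handle top near',260,337,.143),('handle top far',260,371,.143),('handle far .084',260,371,.084)]: print(n,loc(onz('w2',u,v,z)))
cv2.imwrite('pics/crop2.png',cv2.resize(cv2.cvtColor(im[255:385,215:345],cv2.COLOR_RGB2BGR),None,fx=4.5,fy=4.5,interpolation=cv2.INTER_CUBIC))
b=wload('w1') if 0 else cv2.imread('pics/scene0.png')[135:235,240:340]
c=cv2.imread('pics/crop2.png'); cv2.imwrite('pics/crop2.png',c[:585,:585])
E
```

```text
(array([283.5, 186.5, 344.5, 253.5]), np.int32(2901)) (array([0.55  , 0.0537]), array([-0., -0.]))
[[ 0.6248  0.1793]
 [ 0.5561 -0.1415]
 [ 0.4224 -0.1137]
 [ 0.4923  0.2071]]
clamp [ 0.5239      0.0328     -0.21172956] -12.131209919224961 [ 0.0022  0.0001  0.0016 -0.0017 -0.0016 -0.0001 -0.0022  0.0017]
red local [0.0211 0.0259]
padface [0.022  0.0889]
fixface [0.022  0.0027]
trig top [-0.033  -0.0657]
handle top near [-0.0325 -0.0762]
handle top far [-0.0328 -0.1165]
handle far .084 [-0.0368 -0.1678]
```

View pics/crop2.png

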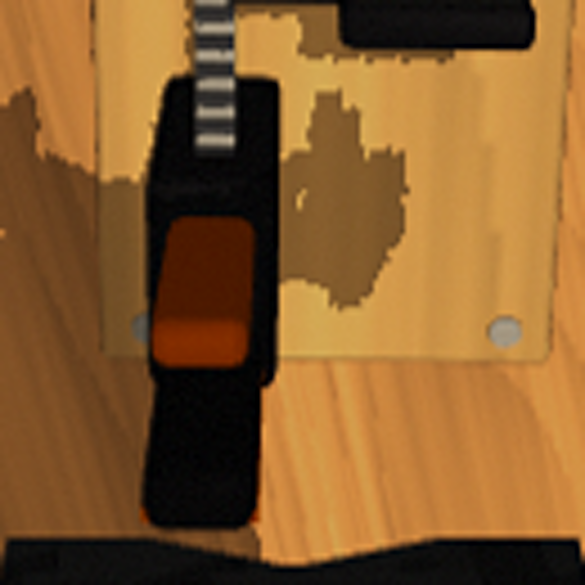

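Emit:
jog_arm --hand '[0.085, 0.085, 0.085, 0.085, 0.085]' --pt "0.005 0.058 -0.01" --pt "0.005 0.058 -0.01" --pt "0.005 0.058 -0.01" --pt "0.004 0.058 -0.01" --pt "0 0.03 0" --yaw '[0, 0, 0, 0, 0]'

```text
time_s: 2.7
position: [0.5425, 0.3621, 0.2668]
tool_rot: [[0.204, 0.979, -0.002], [0.979, -0.204, -0.001], [-0.001, -0.002, -1.0]]
ft_force: [1.0, -0.3, -0.5]
grip_width: 0.085
gripper_force: 0.0
```

Emit:
jog_arm --hand '[0.085, 0.085, 0.085, 0.085, 0.085]' --pt "0 0 -0.01" --pt "0 0 -0.01" --pt "0 0 -0.01" --pt "0 0 0" --pt "0 0 0" --yaw '[0, 0, 0, 0, 0]'

```text
time_s: 3.32
position: [0.5428, 0.3604, 0.2388]
tool_rot: [[0.205, 0.979, 0.001], [0.979, -0.205, 0.0], [0.0, 0.001, -1.0]]
ft_force: [-1.4, -0.3, 0.3]
grip_width: 0.0846
gripper_force: 0.0
```

```bash
python3 - <<'E'
from fit import *
st(); im=wsnap('w3')
u,v=proj('w3',[.542,.361,.07]); print(u,v)
r=[max(0,int(u-60)),max(0,int(v-60)),int(u+60),int(v+60)]
A=bbox(im,wht,r); print(A,fitcup([('w3',A[0])],0,(.542,.361)))
E
```

```text
{'time_s': 3.325, 'position': [0.5428, 0.3604, 0.2388], 'tool_rot': [[0.2051, 0.9787, 0.0006], [0.9787, -0.2051, 0.0002], [0.0004, 0.0006, -1.0]], 'ft_force': [-1.3823, -0.2847, 0.3366], 'grip_width': 0.0846, 'gripper_force': 0.0, 'q': [23.1948, 32.6619, 57.3376, -0.0022, 89.9613, 35.0314]}
277.9752518643154 197.28316872064642
(array([241.5, 164.5, 314.5, 234.5]), np.int32(811)) (array([0.5416, 0.3585]), array([-0., -0.]))
```

View pics/w3.png

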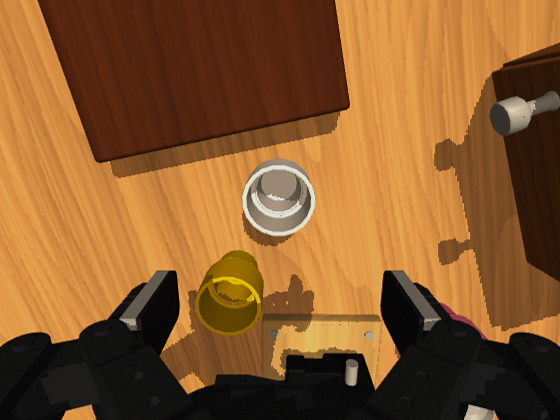

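The white cup's rim centre is at (279,200), clear of the dark box and the yellow cup at (230,300), with room for the fingers left and right.

```bash
python3 - <<'E'
from fit import *
wload('w3'); print(onz('w3',278.5,200,.084), proj('w3',cyl(.5425,.3605,0)[-48:]).min(0),proj('w3',cyl(.5425,.3605,0)[-48:]).max(0))
wload('w2'); print(onz('w2',314,220.5,.102))
c=proj('w2',cyl(.55,.0535,.018)[-48:]);print(c.min(0),c.max(0))
E
```

```text
[0.5427 0.362  0.084 ] [241.6867487  164.85322518] [315.49977199 236.39718221]
[0.5508 0.0588 0.102 ]
[283.54217069 195.78892103] [344.80656299 253.8793884 ]
```

Emit:
jog_arm --hand '[0.085, 0.085, 0.085, 0.085, 0.085]' --pt "0 0 -0.03" --pt "0 0 -0.03" --pt "0 0 -0.03" --pt "0 0 -0.01" --pt "0 0 0" --yaw '[0, 0, 0, 0, 0]'

```text
time_s: 4.0
position: [0.5427, 0.3608, 0.1387]
tool_rot: [[0.205, 0.979, 0.0], [0.979, -0.205, 0.0], [0.0, 0.0, -1.0]]
ft_force: [-0.1, -0.1, 1.0]
grip_width: 0.085
gripper_force: 0.0
```

Emit:
jog_arm --hand '[0.085, 0.085, 0.085, 0.085, 0.085]' --pt "0 0 -0.03" --pt "0 0 -0.025" --pt "0 0 -0.02" --pt "0 0 -0.006" --pt "0 0 0" --yaw '[0, 0, 0, 0, 0]'

```text
time_s: 4.62
position: [0.543, 0.361, 0.0583]
tool_rot: [[0.205, 0.979, 0.001], [0.979, -0.205, 0.001], [0.001, 0.001, -1.0]]
ft_force: [0.3, -1.1, 0.2]
grip_width: 0.085
gripper_force: 0.0
```

Emit:
jog_arm --hand '[0.07, 0.06, 0.055, 0.055, 0.055]' --pt "0 0 0" --pt "0 0 0" --pt "0 0 0" --pt "0 0 0" --pt "0 0 0" --yaw '[0, 0, 0, 0, 0]' --grip_force 30

```text
time_s: 5.25
position: [0.5429, 0.3611, 0.0587]
tool_rot: [[0.204, 0.979, 0.002], [0.979, -0.204, 0.001], [0.001, 0.002, -1.0]]
ft_force: [-0.8, -0.0, 6.6]
grip_width: 0.0616
gripper_force: 32.4
```

Emit:
jog_arm --hand '[0.055, 0.055, 0.055, 0.055, 0.055]' --pt "0 0 0.01" --pt "0 0 0.03" --pt "0 0 0.04" --pt "0 0 0.04" --pt "0 -0.01 0.025" --yaw '[0, 0, 0, 0, 0]'

```text
time_s: 5.88
position: [0.5426, 0.3511, 0.2051]
tool_rot: [[0.204, 0.979, 0.003], [0.979, -0.204, 0.001], [0.002, 0.002, -1.0]]
ft_force: [-0.0, -1.0, -1.7]
grip_width: 0.0614
gripper_force: 33.1
```

Emit:
jog_arm --hand '[0.055, 0.055, 0.055, 0.055, 0.055]' --pt "0.001 -0.04 0" --pt "0.001 -0.05 0" --pt "0.002 -0.05 0" --pt "0.002 -0.05 0" --pt "0.001 -0.04 0" --yaw '[0, 0, 0, 0, 0]'

```text
time_s: 6.5
position: [0.5494, 0.1189, 0.203]
tool_rot: [[0.205, 0.979, 0.001], [0.979, -0.205, -0.0], [-0.0, 0.001, -1.0]]
ft_force: [0.9, 0.6, -0.8]
grip_width: 0.0619
gripper_force: 33.0
```

Emit:
jog_arm --hand '[0.055, 0.055, 0.055, 0.055, 0.055]' --pt "0 -0.03 0" --pt "0 -0.02 0" --pt "0 -0.01 0" --pt "0 0 0" --pt "0 0 0" --yaw '[0, 0, 0, 0, 0]'

```text
time_s: 7.12
position: [0.5495, 0.0616, 0.2024]
tool_rot: [[0.204, 0.979, -0.0], [0.979, -0.204, 0.0], [0.0, -0.0, -1.0]]
ft_force: [0.4, -0.5, -1.4]
grip_width: 0.0619
gripper_force: 33.0
```

```bash
python3 - <<'E'
from fit import *
st(); wsnap('w4'); b=snap('scene','s4'); a=snap('top','t4')
w=cv2.imread('pics/w4.png')[:330,100:460]; s=cv2.imread('pics/s4.png')[90:270,210:390]
s=cv2.resize(s,(420,420),interpolation=cv2.INTER_CUBIC); w=cv2.copyMakeBorder(w,0,90,0,0,cv2.BORDER_CONSTANT)
cv2.imwrite('pics/c4.png',cv2.hconcat([w,s]))
E
```

```text
{'time_s': 7.125, 'position': [0.5495, 0.0616, 0.2024], 'tool_rot': [[0.2036, 0.979, -0.0], [0.979, -0.2036, 0.0002], [0.0002, -0.0, -1.0]], 'ft_force': [0.3679, -0.509, -1.408], 'grip_width': 0.0619, 'gripper_force': 33.0446, 'q': [-5.8805, 24.2272, 78.3727, 0.0118, 77.4015, 5.8665]}
```

View pics/c4.png

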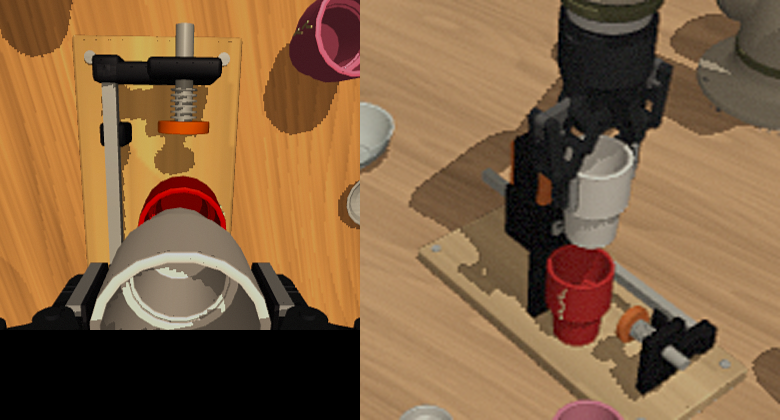

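```bash
python3 - <<'E'
from fit import *
b=cv2.imread('pics/s4.png')[:,:,::-1].copy(); a=cv2.imread('pics/t4.png')[:,:,::-1].copy(); w=wload('w4')
B=bbox(b,red,(270,175,330,245)); print('red scene',B,fitcup([('scene',B[0])],.018,(.55,.05)))
c=proj('scene',cyl(.55,.0535,.018)); print(c.min(0),c.max(0))
h=cv2.cvtColor(b,cv2.COLOR_RGB2HSV).astype(int)
for v in (180,183,186,189,192): # white lower part spans
    m=np.where((h[v,285:330,1]<60)&(h[v,285:330,2]>85))[0]+285; print(v,m.min(),m.max())
for z0,y in((.1435,.0616),):
    q=cyl(.5495,y,z0); k=proj('scene',q); 
    for i in range(4): s=k[48*i:48*i+48]; print('pred ring',i,s.min(0).round(1),s.max(0).round(1))
W=bbox(w,red,(220,150,345,260)); print('wrist red',W); r=proj('w4',cyl(.55,.0535,.018)); print([ (r[48*i:48*i+48].min(0).round(1),r[48*i:48*i+48].max(0).round(1)) for i in (1,2,3)])
E
```

```text
red scene (array([289.5, 194.5, 318.5, 237.5]), np.int32(960)) (array([0.5513, 0.0545]), array([-0.,  0.]))
[288.94171257 193.14187612] [318.97401377 237.84736833]
180 298 322
183 298 319
186 293 319
189 293 319
192 300 318
pred ring 0 [297.9 182.2] [319.9 196.5]
pred ring 1 [297.6 166.2] [322.7 181.9]
pred ring 2 [294.6 164.4] [325.8 183.9]
pred ring 3 [295.6 146.6] [327.8 165.9]
wrist red (array([237.5, 176.5, 325.5, 229.5]), np.int32(2135))
[(array([251.1, 184.1]), array([312.2, 242.8])), (array([243.7, 176.7]), array([319.6, 249.4])), (array([237.3, 188.6]), array([326.6, 272.9]))]
```

The picture shows the white cup held upright above the red one, with the pad (wrist crop (183,127)) still well clear. The red pose (0.550, 0.0535) is confirmed in two views. Next I align and lower.

Emit:
jog_arm --hand '[0.055, 0.055, 0.055, 0.055, 0.055]' --pt "0.0005 -0.008 0" --pt "0 0 -0.01" --pt "0 0 -0.015" --pt "0 0 -0.01" --pt "0 0 0" --yaw '[0, 0, 0, 0, 0]'

```text
time_s: 7.9
position: [0.5496, 0.0529, 0.1662]
tool_rot: [[0.205, 0.979, -0.002], [0.979, -0.205, 0.0], [-0.0, -0.002, -1.0]]
ft_force: [-0.5, 0.2, -1.1]
grip_width: 0.0617
gripper_force: 33.0
```

Emit:
jog_arm --hand '[0.055, 0.055, 0.055, 0.055, 0.055]' --pt "0 0 -0.005" --pt "0 0 -0.005" --pt "0 0 -0.005" --pt "0 0 0" --pt "0 0 0" --yaw '[0, 0, 0, 0, 0]'

```text
time_s: 8.52
position: [0.5501, 0.0528, 0.1524]
tool_rot: [[0.205, 0.979, 0.0], [0.979, -0.205, -0.0], [0.0, 0.0, -1.0]]
ft_force: [-0.2, 0.5, -0.3]
grip_width: 0.0618
gripper_force: 33.1
```

Emit:
jog_arm --hand '[0.055, 0.055, 0.055, 0.055, 0.055]' --pt "0 0.001 -0.006" --pt "0 0 -0.006" --pt "0 0 -0.006" --pt "0 0 -0.005" --pt "0 0 0" --yaw '[0, 0, 0, 0, 0]'

```text
time_s: 9.15
position: [0.5498, 0.0538, 0.1289]
tool_rot: [[0.205, 0.979, -0.001], [0.979, -0.205, 0.0], [-0.0, -0.001, -1.0]]
ft_force: [-0.8, -0.7, -0.6]
grip_width: 0.0614
gripper_force: 33.1
```

Emit:
jog_arm --hand '[0.055, 0.055, 0.055, 0.055, 0.055]' --pt "0 0 -0.003" --pt "0 0 -0.002" --pt "0 0 -0.001" --pt "0 0 -0.001" --pt "0 0 0" --yaw '[0, 0, 0, 0, 0]'

```text
time_s: 9.78
position: [0.55, 0.0538, 0.1223]
tool_rot: [[0.205, 0.979, -0.0], [0.979, -0.205, 0.0], [-0.0, -0.0, -1.0]]
ft_force: [-0.1, 0.3, -0.9]
grip_width: 0.0615
gripper_force: 33.1
```

Emit:
jog_arm --hand '[0.055, 0.055, 0.055, 0.055, 0.055]' --pt "0 0 -0.001" --pt "0 0 -0.001" --pt "0 0 0" --pt "0 0 0" --pt "0 0 0" --yaw '[0, 0, 0, 0, 0]'

```text
time_s: 10.4
position: [0.5503, 0.0537, 0.1207]
tool_rot: [[0.205, 0.979, 0.001], [0.979, -0.205, -0.0], [0.0, 0.001, -1.0]]
ft_force: [0.5, -0.6, 5.6]
grip_width: 0.0615
gripper_force: 33.3
```

Contact at the expected height, so I release and rise.

Emit:
jog_arm --hand '[0.064, 0.07, 0.08, 0.085, 0.085]' --pt "0 0 0" --pt "0 0 0" --pt "0 0 0" --pt "0 0 0" --pt "0 0 0" --yaw '[0, 0, 0, 0, 0]'

```text
time_s: 11.02
position: [0.55, 0.0538, 0.1203]
tool_rot: [[0.205, 0.979, -0.0], [0.979, -0.205, 0.0], [-0.0, -0.0, -1.0]]
ft_force: [0.2, 0.3, 0.1]
grip_width: 0.0845
gripper_force: 0.0
```

Emit:
jog_arm --hand '[0.085, 0.085, 0.085, 0.085, 0.085]' --pt "0 0 0.01" --pt "0 0 0.02" --pt "0 0 0.03" --pt "0 0 0.03" --pt "0 0 0.03" --yaw '[0, 0, 0, 0, 0]'

```text
time_s: 11.65
position: [0.5499, 0.0538, 0.2421]
tool_rot: [[0.204, 0.979, 0.001], [0.979, -0.204, -0.0], [0.0, 0.001, -1.0]]
ft_force: [0.2, -0.4, -0.5]
grip_width: 0.085
gripper_force: 0.0
```

Emit:
jog_arm --hand '[0.085, 0.085, 0.085, 0.085, 0.085]' --pt "-0.01 0 0.03" --pt "-0.01 0 0.02" --pt "0 0 0" --pt "0 0 0" --pt "0 0 0" --yaw '[0, 0, 0, 0, 0]'

```text
time_s: 12.28
position: [0.53, 0.0537, 0.2893]
tool_rot: [[0.205, 0.979, -0.002], [0.979, -0.205, 0.0], [-0.0, -0.002, -1.0]]
ft_force: [0.2, -0.2, -0.0]
grip_width: 0.0848
gripper_force: 0.0
```

```bash
python3 - <<'E'
from fit import *
st(); wsnap('w5'); snap('scene','s5'); snap('top','t5')
w=cv2.imread('pics/w5.png')[:,160:400]; s=cv2.imread('pics/s5.png')[100:280,220:400]
cv2.imwrite('pics/c5.png',cv2.hconcat([w,cv2.resize(s,(420,420),interpolation=cv2.INTER_CUBIC)]))
E
```

```text
{'time_s': 12.275, 'position': [0.53, 0.0537, 0.2893], 'tool_rot': [[0.2046, 0.9788, -0.0018], [0.9788, -0.2046, 0.0002], [-0.0002, -0.0018, -1.0]], 'ft_force': [0.181, -0.228, -0.0126], 'grip_width': 0.0848, 'gripper_force': 0.0, 'q': [-6.952, 18.5864, 72.4565, -0.001, 89.0622, 4.8553]}
```

View pics/c5.png

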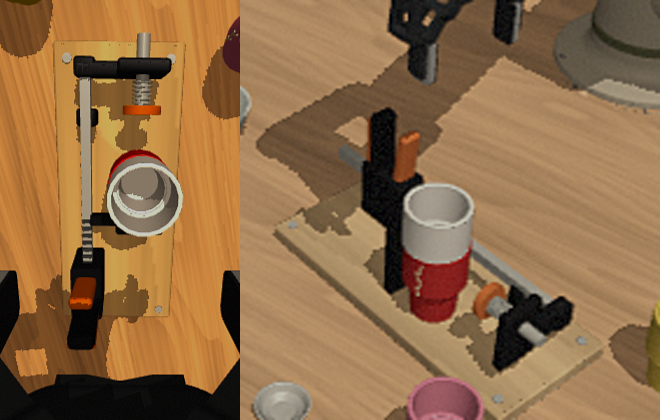

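White is fully nested and upright in red (scene crop (437,220)), the pad (142,110 in the wrist crop) is free, and handle and trigger are at (84,320). Next: the handle point from several views.

```bash
python3 - <<'E'
from fit import *
p=np.array([.5239,.0328,-.2117]); R=np.array([[np.cos(p[2]),-np.sin(p[2])],[np.sin(p[2]),np.cos(p[2])]])
loc=lambda q:(R.T@(np.array(q)[:2]-p[:2])).round(4)
print('red',loc((.55,.0535)))
for n,cols,rows in(('w2',(252,256,260,264,268),(335,385)),('w5',(236,240,244,248),(325,365))):
    im=wload(n); g=im.max(2).astype(int)
    for u in cols: print(n,u,[int(x) for x in g[rows[0]:rows[1],u]])
    
for n,u,v in(('w2',260,371.7),('w5',243,349),('scene',281.7,148.4)): print(n,loc(onz(n,u,v,.143)))
# orange masks: trigger & pad
org=lambda h:(h[...,0]>5)&(h[...,0]<16)&(h[...,1]>200)&(h[...,2]>80)
for n,roi,z in(('w2',(240,295,285,345),.13),('w2',(290,140,340,165),.0795),('w5',(220,270,265,320),.13),('w5',(275,95,330,125),.0795)):
    A=bbox(wload(n),org,roi); b=A[0]; print(n,A, 'low mid',loc(onz(n,(b[0]+b[2])/2,b[3],z)),'up',loc(onz(n,(b[0]+b[2])/2,b[1],z)))
E
```

```text
red [0.0212 0.0257]
w2 252 [115, 60, 6, 6, 7, 7, 6, 5, 3, 8, 2, 3, 5, 4, 5, 5, 5, 7, 4, 7, 7, 7, 7, 5, 5, 8, 7, 8, 9, 8, 7, 11, 9, 9, 9, 7, 7, 40, 88, 102, 57, 13, 14, 15, 17, 15, 18, 12, 10, 8]
w2 256 [117, 60, 5, 6, 2, 7, 4, 4, 9, 5, 4, 7, 7, 4, 6, 5, 6, 5, 6, 4, 4, 4, 6, 8, 5, 9, 8, 11, 8, 9, 8, 9, 9, 7, 7, 8, 4, 38, 99, 119, 101, 49, 14, 16, 17, 14, 11, 9, 10, 7]
w2 260 [118, 62, 4, 6, 6, 4, 5, 3, 4, 3, 7, 6, 7, 6, 4, 4, 4, 6, 3, 5, 6, 7, 6, 6, 6, 6, 10, 6, 10, 8, 5, 10, 9, 10, 4, 10, 6, 39, 102, 119, 122, 104, 48, 13, 15, 11, 11, 9, 9, 10]
w2 264 [118, 64, 9, 3, 8, 6, 7, 5, 7, 6, 6, 4, 2, 6, 3, 6, 4, 4, 7, 7, 3, 6, 3, 4, 6, 10, 8, 11, 11, 10, 7, 9, 6, 8, 8, 7, 5, 42, 108, 121, 116, 112, 69, 17, 8, 11, 9, 15, 16, 14]
w2 268 [78, 24, 5, 5, 5, 7, 6, 5, 3, 5, 6, 5, 3, 5, 5, 2, 6, 4, 7, 5, 8, 5, 4, 8, 4, 6, 4, 8, 10, 12, 7, 10, 6, 8, 5, 8, 4, 80, 113, 117, 115, 119, 125, 76, 15, 6, 10, 13, 17, 12]
w5 236 [7, 5, 6, 5, 5, 5, 6, 3, 5, 4, 6, 4, 4, 6, 9, 9, 8, 11, 5, 6, 7, 5, 9, 6, 32, 76, 93, 90, 94, 96, 99, 99, 104, 104, 105, 105, 104, 105, 102, 100]
w5 240 [8, 3, 3, 6, 4, 3, 7, 6, 7, 3
[... 207 characters left out ...]
118, 115, 114, 113, 108, 107, 109, 107, 109, 110, 109, 110, 110, 109]
w5 248 [4, 5, 3, 5, 7, 5, 6, 6, 1, 6, 7, 7, 9, 11, 10, 9, 5, 10, 7, 6, 6, 3, 4, 2, 35, 89, 106, 105, 106, 104, 105, 107, 108, 107, 111, 111, 115, 117, 117, 117]
w2 [-0.0329 -0.1173]
w5 [-0.0315 -0.1177]
scene [-0.0323 -0.1097]
w2 (array([248.5, 324.5, 269.5, 335.5]), np.int32(218)) low mid [-0.0343 -0.084 ] up [-0.0342 -0.071 ]
w2 (array([296.5, 147.5, 332.5, 159.5]), np.int32(350)) low mid [0.0215 0.0894] up [0.0211 0.1016]
w5 (array([227.5, 276.5, 255.5, 308.5]), np.int32(695)) low mid [-0.0334 -0.0831] up [-0.0325 -0.05  ]
w5 (array([282.5, 104.5, 320.5, 114.5]), np.int32(369)) low mid [0.0217 0.0918] up [0.0215 0.1007]
```

Handle centre in world, averaged over three views. The pad face has about 35 mm of travel before it meets the collar. Turning and moving over the handle.

Emit:
jog_arm --hand '[0.085, 0.085, 0.085, 0.085, 0.085]' --pt "-0.006 -0.011 -0.004" --pt "-0.006 -0.011 -0.004" --pt "-0.006 -0.011 -0.004" --pt "-0.006 -0.011 -0.004" --pt "-0.006 -0.011 -0.004" --yaw '[0.157, 0.157, 0.157, 0.157, 0.157]'

```text
time_s: 13.05
position: [0.4998, -0.0016, 0.2699]
tool_rot: [[-0.551, 0.834, -0.0], [0.834, 0.551, 0.0], [0.0, -0.0, -1.0]]
ft_force: [-0.3, -0.6, 0.7]
grip_width: 0.085
gripper_force: 0.0
```

Emit:
jog_arm --hand '[0.085, 0.085, 0.085, 0.085, 0.085]' --pt "-0.006 -0.011 -0.004" --pt "-0.006 -0.011 -0.004" --pt "-0.006 -0.011 -0.004" --pt "-0.006 -0.011 -0.004" --pt "-0.005 -0.012 -0.004" --yaw '[0.157, 0.157, 0.157, 0.157, 0.152]'

```text
time_s: 13.68
position: [0.4708, -0.0576, 0.25]
tool_rot: [[-0.979, 0.205, -0.0], [0.205, 0.979, 0.0], [0.0, 0.0, -1.0]]
ft_force: [-1.0, 0.7, -0.0]
grip_width: 0.085
gripper_force: 0.0
```

Emit:
jog_arm --hand '[0.085, 0.085, 0.085, 0.085, 0.085]' --pt "0 0 -0.01" --pt "0 0 0" --pt "0 0 0" --pt "0 0 0" --pt "0 0 0" --yaw '[0, 0, 0, 0, 0]'

```text
time_s: 14.3
position: [0.4711, -0.0571, 0.2405]
tool_rot: [[-0.978, 0.21, 0.0], [0.21, 0.978, -0.0], [-0.0, -0.0, -1.0]]
ft_force: [-1.4, -0.2, 0.1]
grip_width: 0.085
gripper_force: 0.0
```

```bash
python3 - <<'E'
from fit import *
st(); im=wsnap('w6')
p=np.array([.5239,.0328,-.2117]); R=np.array([[np.cos(p[2]),-np.sin(p[2])],[np.sin(p[2]),np.cos(p[2])]])
W=lambda x,y,z:proj('w6',[*(R@[x,y]+p[:2]),z]).round(1)
print('handle corners pred',[W(-.0325+a,-.1095+b,.143).tolist() for a in(-.013,.013) for b in(-.008,.008)],'trig',W(-.0325,-.0675,.112))
cv2.imwrite('pics/c6.png',cv2.cvtColor(im,cv2.COLOR_RGB2BGR))
E
```

```text
{'time_s': 14.3, 'position': [0.4711, -0.0571, 0.2405], 'tool_rot': [[-0.9776, 0.2103, 0.0003], [0.2103, 0.9776, -0.0001], [-0.0004, -0.0, -1.0]], 'ft_force': [-1.4161, -0.1833, 0.1147], 'grip_width': 0.085, 'gripper_force': 0.0, 'q': [-21.2433, 14.6023, 86.5434, 0.001, 78.8335, -99.1025]}
handle corners pred [[250.1, 202.2], [274.0, 202.2], [251.0, 238.7], [274.2, 238.7]] trig [319.2 208.5]
```

View pics/c6.png

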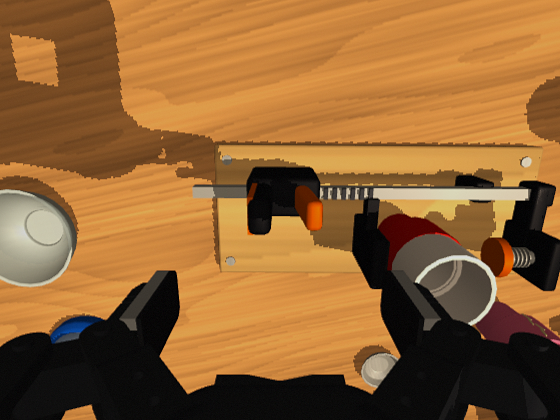

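The last picture shows the handle top at (260,217), the trigger at (313,212) and the cups still nested at (450,270), all near the predictions. Descending around the handle.

Emit:
jog_arm --hand '[0.085, 0.085, 0.085, 0.085, 0.085]' --pt "0 0 -0.03" --pt "0 0 -0.03" --pt "0 0 -0.02" --pt "0 0 -0.01" --pt "0 0 0" --yaw '[0, 0, 0, 0, 0]'

```text
time_s: 14.98
position: [0.471, -0.0572, 0.1503]
tool_rot: [[-0.978, 0.21, -0.0], [0.21, 0.978, 0.0], [0.001, 0.0, -1.0]]
ft_force: [1.1, -0.2, 0.1]
grip_width: 0.0848
gripper_force: 0.0
```

Emit:
jog_arm --hand '[0.085, 0.085, 0.085, 0.085, 0.085]' --pt "0 0 -0.02" --pt "0 0 -0.01" --pt "0 0 -0.01" --pt "-0.001 -0.005 0" --pt "0 0 0" --yaw '[0, 0, 0, 0, 0]'

```text
time_s: 15.6
position: [0.4702, -0.0627, 0.1107]
tool_rot: [[-0.978, 0.211, 0.001], [0.211, 0.978, -0.0], [-0.001, -0.0, -1.0]]
ft_force: [-0.5, 0.3, 0.3]
grip_width: 0.0851
gripper_force: 0.0
```

Emit:
jog_arm --hand '[0.06, 0.045, 0.035, 0.028, 0.024]' --pt "0 0 0" --pt "0 0 0" --pt "0 0 0" --pt "0 0 0" --pt "0 0 0" --yaw '[0, 0, 0, 0, 0]' --grip_force 40

```text
time_s: 16.23
position: [0.4698, -0.0646, 0.112]
tool_rot: [[-0.978, 0.211, 0.001], [0.211, 0.978, -0.005], [-0.002, -0.005, -1.0]]
ft_force: [-10.6, -16.6, 15.6]
grip_width: 0.029
gripper_force: 39.3
```

Emit:
jog_arm --hand '[0.02, 0.02, 0.02, 0.02, 0.02]' --pt "0 0 0" --pt "0 0 0" --pt "0 0 0" --pt "0 0 0" --pt "0 0 0" --yaw '[0, 0, 0, 0, 0]'

```text
time_s: 16.85
position: [0.4699, -0.0646, 0.112]
tool_rot: [[-0.978, 0.211, 0.001], [0.211, 0.978, -0.005], [-0.002, -0.004, -1.0]]
ft_force: [-10.8, -16.7, 15.7]
grip_width: 0.0289
gripper_force: 39.1
```

```bash
cat > jaw.py <<'E'
from fit import *
import sys
tag=sys.argv[1]; st(); b=snap('scene','s'+tag); a=snap('top','t'+tag)
p=np.array([.5239,.0328,-.2117]); R=np.array([[np.cos(p[2]),-np.sin(p[2])],[np.sin(p[2]),np.cos(p[2])]])
P=lambda x,y,z:np.r_[R@[x,y]+p[:2],z]
org=lambda h:(h[...,0]>4)&(h[...,0]<17)&(h[...,1]>185)&(h[...,2]>60)
def travel(n,now,base):
    # match template of jaw block along predicted shift
    u,v=proj(n,P(0,.125,.09)); t=base[int(v)-16:int(v)+17,int(u)-18:int(u)+19]
    du=proj(n,P(0,.065,.09))-proj(n,P(0,.125,.09))
    g=lambda i:cv2.cvtColor(np.ascontiguousarray(i),cv2.COLOR_RGB2GRAY).astype(np.float32)
    T=g(t); best=[]
    dark=(T<70).astype(np.float32); dark=cv2.dilate(dark,np.ones((3,3)))
    for d in np.arange(0,.065,.0005):
        s=du*d/.06; M=np.float32([[1,0,-(int(u)-18+s[0])],[0,1,-(int(v)-16+s[1])]])
        w=cv2.warpAffine(g(now),M,(37,33),flags=cv2.INTER_LINEAR); best.append(((np.abs(w-T)*dark).sum()/dark.sum(),d))
    return min(best),dark.sum()
for n,i,base in(('scene',b,'s5'),('top',a,'t5')):
    print(n,travel(n,i,cv2.imread(f'pics/{base}.png')[:,:,::-1]))
    c=np.array([proj(n,P(.022,y,.0795)) for y in(.13,.04)]); lo=c.min(0).astype(int)-12; hi=c.max(0).astype(int)+12
    A=bbox(i,org,(*lo,*hi)); print('  orange',A)
EOF=1
E
sed -i '/^EOF=1/d' jaw.py; python3 jaw.py 7; python3 - <<'E'
E
```

```text
{'time_s': 16.85, 'position': [0.4699, -0.0646, 0.112], 'tool_rot': [[-0.9775, 0.2108, 0.0007], [0.2108, 0.9775, -0.0046], [-0.0016, -0.0044, -1.0]], 'ft_force': [-10.8442, -16.7382, 15.7201], 'grip_width': 0.0289, 'gripper_force': 39.0615, 'q': [-22.0479, 23.3956, 97.9722, -0.2709, 58.4974, -99.7353]}
scene ((np.float32(13.877526), np.float64(0.011)), np.float32(566.0))
  orange (array([315.5, 217.5, 329.5, 233.5]), np.int32(81))
top ((np.float32(33.562916), np.float64(0.0145)), np.float32(384.0))
  orange (array([234.5, 224.5, 239.5, 236.5]), np.int32(36))
```

```bash
cat > pad.py <<'E'
from fit import *
import sys
p=np.array([.5239,.0328,-.2117]); R=np.array([[np.cos(p[2]),-np.sin(p[2])],[np.sin(p[2]),np.cos(p[2])]])
P=lambda x,y,z:np.r_[R@[x,y]+p[:2],z]
def pos(n,im,y0=.092):
    h=cv2.cvtColor(im,cv2.COLOR_RGB2HSV).astype(int); m=((h[...,0]>3)&(h[...,0]<19)&(h[...,1]>170)&(h[...,2]>50)).astype(np.uint8)
    c=np.array([proj(n,P(.022,y,.0795)) for y in(.11,.045)]); lo=c.min(0).astype(int)-14; hi=c.max(0).astype(int)+14
    q=np.zeros_like(m); q[lo[1]:hi[1],lo[0]:hi[0]]=1; m*=q
    k,l,s,ce=cv2.connectedComponentsWithStats(m); i=1+np.argmax(s[1:,4]); x=ce[i]
    a,b=proj(n,P(.022,.092,.0795)),proj(n,P(.022,.052,.0795)); d=b-a; t=(x-a)@d/(d@d)*.04
    perp=(x-a-d*((x-a)@d)/(d@d)); return round(float(t),4),s[i,4],perp.round(1)
for f in sys.argv[1:]:
    for n,k in(('scene','s'),('top','t')): print(f,n,pos(n,cv2.imread(f'pics/{k}{f}.png')[:,:,::-1].copy()))
E
python3 pad.py 0 5 7 2>/dev/null || (cp pics/scene0.png pics/s0.png; cp pics/top0.png pics/t0.png; python3 pad.py 0 5 7)
```

```text
0 scene (-0.0001, np.int32(103), array([-0.1,  0.1]))
0 top (0.0492, np.int32(52), array([ 0.5, -2.7]))
5 scene (-0.0001, np.int32(100), array([-0.,  0.]))
5 top (-0.0036, np.int32(35), array([-0.5,  2.3]))
7 scene (0.0105, np.int32(104), array([-0.1,  0.2]))
7 top (0.0064, np.int32(45), array([-0.1,  0.5]))
```

The first pump advanced the jaw about 10.5 mm. With the gap near 35 mm, expected travels are 18.5, 26.5, 34.5 (about touching) and 42.5 (pinched, roughly 3–7 mm). Pumps 2 and 3:

Emit:
jog_arm --hand '[0.045, 0.07, 0.08, 0.08, 0.08]' --pt "0 0 0" --pt "0 -0.002 0" --pt "0 0 0" --pt "0 0 0" --pt "0 0 0" --yaw '[0, 0, 0, 0, 0]'

```text
time_s: 17.58
position: [0.4701, -0.0643, 0.1103]
tool_rot: [[-0.978, 0.21, 0.0], [0.21, 0.978, -0.0], [-0.0, -0.0, -1.0]]
ft_force: [0.2, -0.1, 0.0]
grip_width: 0.0798
gripper_force: 0.0
```

Emit:
jog_arm --hand '[0.05, 0.03, 0.02, 0.02, 0.02]' --pt "0 0 0" --pt "0 0 0" --pt "0 0 0" --pt "0 0 0" --pt "0 0 0" --yaw '[0, 0, 0, 0, 0]'

```text
time_s: 18.2
position: [0.4702, -0.0648, 0.1116]
tool_rot: [[-0.977, 0.211, 0.001], [0.211, 0.977, -0.001], [-0.001, -0.001, -1.0]]
ft_force: [-6.7, -4.2, 14.1]
grip_width: 0.0288
gripper_force: 41.1
```

Emit:
jog_arm --hand '[0.045, 0.07, 0.08, 0.08, 0.08]' --pt "0 0 0" --pt "0 0 0" --pt "0 0 0" --pt "0 0 0" --pt "0 0 0" --yaw '[0, 0, 0, 0, 0]'

```text
time_s: 18.82
position: [0.4701, -0.0644, 0.1104]
tool_rot: [[-0.978, 0.21, 0.0], [0.21, 0.978, -0.0], [-0.0, -0.0, -1.0]]
ft_force: [0.1, 0.2, 0.4]
grip_width: 0.08
gripper_force: 0.0
```

Emit:
jog_arm --hand '[0.05, 0.03, 0.02, 0.02, 0.02]' --pt "0 0 0" --pt "0 0 0" --pt "0 0 0" --pt "0 0 0" --pt "0 0 0" --yaw '[0, 0, 0, 0, 0]'

```text
time_s: 19.45
position: [0.4702, -0.0648, 0.1116]
tool_rot: [[-0.977, 0.211, 0.001], [0.211, 0.977, -0.001], [-0.002, -0.001, -1.0]]
ft_force: [-5.1, -4.3, 15.0]
grip_width: 0.0283
gripper_force: 41.1
```

```bash
python3 jaw.py 8; python3 pad.py 8
```

```text
{'time_s': 19.45, 'position': [0.4702, -0.0648, 0.1116], 'tool_rot': [[-0.9774, 0.2112, 0.0015], [0.2112, 0.9774, -0.0009], [-0.0016, -0.0006, -1.0]], 'ft_force': [-5.0579, -4.3349, 14.9668], 'grip_width': 0.0283, 'gripper_force': 41.1125, 'q': [-22.1732, 23.4527, 97.9559, -0.0211, 58.4929, -99.9712]}
scene ((np.float32(17.14841), np.float64(0.027)), np.float32(566.0))
  orange (array([309.5, 213.5, 324.5, 228.5]), np.int32(88))
top ((np.float32(32.687603), np.float64(0.035)), np.float32(384.0))
  orange (array([240.5, 226.5, 245.5, 238.5]), np.int32(32))
8 scene (0.0275, np.int32(116), array([-0.4,  0.5]))
8 top (0.0221, np.int32(40), array([-0.1,  0.6]))
```

Emit:
jog_arm --hand '[0.045, 0.07, 0.08, 0.08, 0.08]' --pt "0 0 0" --pt "0 0 0" --pt "0 0 0" --pt "0 0 0" --pt "0 0 0" --yaw '[0, 0, 0, 0, 0]'

```text
time_s: 20.18
position: [0.47, -0.0644, 0.1103]
tool_rot: [[-0.978, 0.21, 0.0], [0.21, 0.978, -0.0], [-0.0, -0.0, -1.0]]
ft_force: [0.2, 0.3, 0.4]
grip_width: 0.0801
gripper_force: 0.0
```

Emit:
jog_arm --hand '[0.05, 0.03, 0.02, 0.02, 0.02]' --pt "0 0 0" --pt "0 0 0" --pt "0 0 0" --pt "0 0 0" --pt "0 0 0" --yaw '[0, 0, 0, 0, 0]'

```text
time_s: 20.8
position: [0.4702, -0.0648, 0.1116]
tool_rot: [[-0.977, 0.211, 0.001], [0.211, 0.977, -0.001], [-0.002, -0.001, -1.0]]
ft_force: [-5.6, -4.5, 13.9]
grip_width: 0.0286
gripper_force: 41.1
```

```bash
cat >> pad.py <<'E'
def redbb(f):
    im=cv2.imread(f'pics/s{f}.png')[:,:,::-1].copy(); h=cv2.cvtColor(im,cv2.COLOR_RGB2HSV)[185:245,280:330].astype(int)
    v,u=np.where(red(h)); print(f,'red centroid',u.mean().round(2)+280,v.mean().round(2)+185,len(u),'left edge',u.min()+280,'bottom',v.max()+185)
for f in sys.argv[1:]: redbb(f)
E
python3 jaw.py 9 | grep scene; python3 pad.py 5 8 9
```

```text
scene ((np.float32(18.305502), np.float64(0.035)), np.float32(566.0))
5 scene (-0.0001, np.int32(100), array([-0.,  0.]))
5 top (-0.0036, np.int32(35), array([-0.5,  2.3]))
8 scene (0.0275, np.int32(116), array([-0.4,  0.5]))
8 top (0.0221, np.int32(40), array([-0.1,  0.6]))
9 scene (0.0353, np.int32(116), array([-0.3,  0.3]))
9 top (0.0286, np.int32(12), array([-1. ,  4.9]))
5 red centroid 303.35 222.6 542 left edge 290 bottom 237
8 red centroid 302.26 222.78 491 left edge 290 bottom 237
9 red centroid 301.24 223.24 443 left edge 290 bottom 237
```

Emit:
jog_arm --hand '[0.045, 0.07, 0.08, 0.08, 0.08]' --pt "0 0 0" --pt "0 0 0" --pt "0 0 0" --pt "0 0 0" --pt "0 0 0" --yaw '[0, 0, 0, 0, 0]'

```text
time_s: 21.52
position: [0.4701, -0.0644, 0.1104]
tool_rot: [[-0.978, 0.21, 0.0], [0.21, 0.978, -0.0], [-0.0, -0.0, -1.0]]
ft_force: [0.0, 0.1, 0.6]
grip_width: 0.0798
gripper_force: 0.0
```

Emit:
jog_arm --hand '[0.05, 0.03, 0.02, 0.02, 0.02]' --pt "0 0 0" --pt "0 0 0" --pt "0 0 0" --pt "0 0 0" --pt "0 0 0" --yaw '[0, 0, 0, 0, 0]'

```text
time_s: 22.15
position: [0.4702, -0.0648, 0.1116]
tool_rot: [[-0.977, 0.211, 0.001], [0.211, 0.977, -0.001], [-0.002, -0.001, -1.0]]
ft_force: [-6.5, -4.6, 14.9]
grip_width: 0.0285
gripper_force: 40.9
```

```bash
python3 jaw.py 10 | grep scene; python3 pad.py 9 10; python3 - <<'E'
from fit import *
# white+red cup motion between s9 and s10: match a patch of the nested cups
g=lambda f:cv2.cvtColor(cv2.imread(f'pics/s{f}.png'),cv2.COLOR_BGR2GRAY)
u0,v0,u1,v1=286,178,308,230
for f in('8','9','10'):
    r=cv2.matchTemplate(cv2.resize(g(f)[v0-8:v1+8,u0-8:u1+8],None,fx=8,fy=8,interpolation=cv2.INTER_CUBIC),cv2.resize(g('7')[v0:v1,u0:u1],None,fx=8,fy=8,interpolation=cv2.INTER_CUBIC),cv2.TM_CCOEFF_NORMED)
    _,m,_,l=cv2.minMaxLoc(r); print(f,'cup shift px',(np.array(l)/8-8),round(m,3))
print('px for 10mm toward -y local', (proj('scene',[.55-.0021,.0535-.0098,.09])-proj('scene',[.55,.0535,.09])).round(2))
E
```

```text
scene ((np.float32(20.313826), np.float64(0.0425)), np.float32(566.0))
9 scene (0.0353, np.int32(116), array([-0.3,  0.3]))
9 top (0.0286, np.int32(12), array([-1. ,  4.9]))
10 scene (0.0384, np.int32(118), array([-0.2,  0.2]))
10 top (0.0329, np.int32(12), array([-0.8,  4.2]))
9 red centroid 301.24 223.24 443 left edge 290 bottom 237
10 red centroid 300.19 222.55 444 left edge 289 bottom 236
8 cup shift px [0. 0.] 0.998
9 cup shift px [0. 0.] 0.998
10 cup shift px [-1.25 -0.75] 0.985
px for 10mm toward -y local [-3.2  -2.44]
```

The jaw advanced 8 mm while the pad and cups moved only about 3 mm. So the cup has met the fixed jaw and the pad is pressed in about 4.5 mm, which is within the hold range and beyond what sliding alone could give. I stop here, hold briefly and hand in.

Emit:
jog_arm --hand '[0.02, 0.02, 0.02, 0.02, 0.02]' --pt "0 0 0" --pt "0 0 0" --pt "0 0 0" --pt "0 0 0" --pt "0 0 0" --yaw '[0, 0, 0, 0, 0]'

```text
time_s: 22.88
position: [0.4702, -0.0648, 0.1116]
tool_rot: [[-0.977, 0.211, 0.002], [0.211, 0.977, -0.001], [-0.002, -0.001, -1.0]]
ft_force: [-4.8, -4.1, 14.2]
grip_width: 0.0286
gripper_force: 40.9
```

```bash
python3 jaw.py 11 | grep -E "scene|time"; python3 pad.py 10 11; python3 -c "
from rig import env
print(env.close_job())"
```

```text
{'time_s': 22.875, 'position': [0.4702, -0.0648, 0.1116], 'tool_rot': [[-0.9774, 0.2112, 0.0015], [0.2112, 0.9774, -0.0009], [-0.0017, -0.0006, -1.0]], 'ft_force': [-4.7524, -4.1185, 14.1799], 'grip_width': 0.0286, 'gripper_force': 40.8655, 'q': [-22.1718, 23.4505, 97.9554, -0.0189, 58.4941, -99.9681]}
scene ((np.float32(20.49735), np.float64(0.0425)), np.float32(566.0))
10 scene (0.0384, np.int32(118), array([-0.2,  0.2]))
10 top (0.0329, np.int32(12), array([-0.8,  4.2]))
11 scene (0.0383, np.int32(119), array([-0.2,  0.3]))
11 top (0.0328, np.int32(13), array([-0.9,  4.4]))
10 red centroid 300.19 222.55 444 left edge 289 bottom 236
11 red centroid 300.16 222.54 447 left edge 289 bottom 237
the job is handed in; nothing more can be done
None
```

I nested the white cup in the red one, pumped the clamp five times until the pad was pressed in about 4.5 mm (estimated from the images), and handed the job in at about 23 s with the trigger held fully squeezed; the hand-in returned no verdict.

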